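Show the test result to the camera with the tilting mirror

ROBOT

A 6-joint arm with a two-finger parallel gripper is mounted at the origin on the work surface. World frame = base frame: x ahead of the robot, y to its left, z up, the work surface at z = 0. Lengths are in m, angles in rad, forces in N, time in s.
With the tool pointing down it reaches from about 0.4 to 0.925 m from the base axis. Payload 12.5 kg.
Tool frame: the origin (TCP) lies midway between the tips of the shut fingers; the grasp point (between the pads) lies 19 mm behind it (grip_point_offset is the distance from the TCP to the grasp point, in m); z points along the fingers, y is the line along which they close (so a half turn about z gives the same grasp; the last joint's range is limited). The gripper opens to 95 mm and grips with 3 to 60 N. Pads are 20 mm wide; open, the fingers measure 119 mm over their backs; the gripper's body (75 mm by 180 mm) begins 59 mm behind the grasp point.
Start: joints at [1.176, 0.491, 1.559, -0, 1.092, -0.106], TCP at [0.178, 0.599, 0.215] pointing down, gripper open.
Joint ranges: [-3.1, 3.1], [-0.84, 2.19], [0.05, 2.79], [-1.13, 4.28], [0.06, 2.93], [-2.69, 2.69]. Speed limits (rad/s): [2.22, 2.22, 2.79, 3.14, 3.14, 3.14].

INTERFACE

Orientations are given as a unit quaternion [x, y, z, w].
In Python, from rig import sense, camera, job_done, grip_point_offset gives the robot as it stands.
- The arm moves only by the tool play_rows, never from a script. Its argument "steps" is a list that holds one entry, the list of rows, each a list of 5 numbers: the closure, from -1 (fully open) to 1 (shut), then the shift along the tool's x, y, z in units of 40 cm (1.0 is 40 cm), then the turn about the tool's z in units of pi/4 rad (1.0 is pi/4 rad). A call has 1 to 20 rows; each row is the pose to reach, as a shift and turn from the pose commanded when the call began, along the tool's axes at that moment; what a row does not reach only later rows make up. A row lasts 1/12 s, in which the tool goes at most 41.7 mm and 7.16 degrees, less where a joint would pass 70% of its speed; a pose out of reach is approached as far as the arm can. A call with a number of a shift or a turn outside -1 to 1 is refused whole. A call with a gripper value outside its range is refused whole. The fingers move at their own pace and stop on an object; the grip force is fixed at half the most. Time passes only in rows, so rows that repeat a pose let the fingers close. It gives the time, the measured TCP pose, the force, the opening and the grip force at its end, in the units of the state.
- sense(): the state, without advancing time (a new reading comes with each control period).
- camera(name): name is "side" or "top" or "wrist"; returns a dict with "color" (400x640x3 uint8, red, green, blue), "z_map" (400x640 float32, m along the optical axis (not along the pixel's ray), 0 where there is no reading), "fx", "fy", "cx", "cy" (pixels), "dist_coeffs" ([k1, k2, p1, p2, k3] as OpenCV has them; the pictures are not rectified), "camera_from_world" (4x4, takes a point from world to camera coordinates). Camera axes: x right, y down, z forward; pixel columns grow to the right and rows downward; lengths in m; the calibration is good to about 2 mm. A picture is of the moment at which its call begins.
- job_done(): hands the job in; it is judged then, once.
The state is a dict: "clock": time; "joint_positions": joint angles; "qvel": joint speeds; "joint_efforts": joint torques, N m; "ee_pos": TCP position; "eef_rot": TCP orientation; "wrist_force": force on the tool from outside, world axes, zero at the start; "moment": the same for the moment, N m; "opening": opening from 0.0 (shut) to 1.0 (fully open); "grasp_force": force on a finger pad.
Only numpy, scipy, OpenCV 4.12 (cv2) and the standard library are available. Lean on these libraries where they do the work, as an engineer would, in place of code of your own. Each camera call takes 0.05 s, during which the arm holds its last target. There are 200 camera calls.

TASK

On the viewing stand, gently tip the top of the sprung mirror towards the camera until the camera, looking into the middle of the mirror, sees the result window of the rectangular test cassette (not the round device). Hold the mirror still at that angle: it springs back when let go, so finish while still holding it. Leave the test devices and everything else on the table where they are.

Things in the scene. Friction and masses are not known exactly. Their poses are not given: they have to be found in the camera images.
- stand: Viewing stand, fixed: grey base plate 160 mm wide (x), 400 mm long (y from -60 to +340 mm), 8 mm thick. Origin on the table straight under the mirror's hinge, z up. White yoke posts (x = +-68 mm, 170 mm high) carry the mirror; a post at y = 300 mm carries a small white camera. The camera's sight runs in the stand's y-z plane at x = 0.
- lens (a point): Front of the camera's lens, at stand (0, 260, 158) mm: level with the hinge axis, looking along the stand's -y straight at the middle of the mirror.
- mirror: Flat mirror in a black frame, 110 wide (x), 84 high, 8 mm thick; hinge along x, 158 mm above the table. Origin: middle of the reflecting face, on the hinge; y = normal of that face, z up the face to the handle. At rest upright, axes as the stand's. Top tips towards the camera (turn about stand -x) 0 to 0.95 rad; spring back: 0.09 Nm at rest plus 0.45 Nm per rad.
- grip (a point): Middle of the mirror's bail handle: a round steel bar 10 mm thick, 90 mm long (mirror x), at mirror (0, 0, 100) mm, on two thin legs at x = +-45 mm; 58 mm from the mirror's top edge to the bar's middle. Pinch it from above, fingers closing along the stand's y; being round it may turn between the fingers as it moves on its 100 mm arc about the hinge.
- sight: The camera's line of sight after reflection at the middle of the mirror, shown by a thin black pointer on a 26 mm hub outside the yoke (x = 81 to 87 mm), geared to the hinge: turns twice as far as the mirror. Origin at the middle of the mirror, on the hinge; y along the reflected line, x the hinge. At rest level, to the camera; mirror tipped by A: 2A below level.
- cassette: White rectangular test cassette, 70 x 22 x 7 mm, lying loose (about 30 g) on the stand's base plate under the line of sight, roughly lengthwise along the stand's y. Origin: middle of its underside, x along its length. A grey rectangular result window with a thin line in it at x = +12 mm, a small round sample well at -19 mm.
- window (a point): Middle of the cassette's result window (18 x 8 mm), at cassette (12, 0, 7.5) mm: the mark that the camera has to see.
- disc: White round test device, 42 mm across, 9 mm thick, lying loose on the same base plate: not the one to be shown. It and the cassette lie one nearer the mirror and one nearer the camera, either way round. Origin at the middle of its underside.
- dropper: Small white dropper bottle, 26 mm across, 66 mm high, standing beside the stand's base on its +x side. Origin at the middle of its underside.
- carton: White carton, 70 x 130 x 75 mm, standing to the left (+y) of the stand. Origin at the middle of its underside.
- buffer: White bottle with a green label, 54 mm across, 130 mm high, standing to the right (-y) of the stand. Origin at the middle of its underside.
Not all that is in view belongs to the job. What is shaped like the cassette but black or green is not meant.

How it is judged:
By the outcome, as a careful person would: the job done as asked, in the order asked, and still so for the second after the job is handed in, while the arm keeps its last pose, push and grip.
It also fails if it takes over 32 s, if anything falls off the work surface, if the arm or the gripper's body presses on something with over 40 N, if the wrist force passes 120 N, or if a joint passes its speed limit or range.

## Working session

There is one attempt and no reset: what is moved stays moved. The work goes in short steps, Python scripts to look and compute and a tool call to move; the robot and the scene stay as the last step left them, time stands still between calls to the robot, and variables do not carry over. Pictures are saved under pics/ and viewed, at most 10 in all, crops included, and the job is handed in when it is done.

Besides the shell and the picture viewer there is one more tool, called in YAML: its name, and indented under it one key for each argument. play_rows: Moves the arm, as the interface text tells. Shifts and turns lie within -1 to 1; 1 stands for 40 cm of shift or pi/4 rad of turn. Its arguments: {"type":"object","properties":{"steps":{"type":"array"}},"required":["steps"]}

```bash
mkdir -p pics; cat > h.py <<'E'
import numpy as np, cv2, pickle
from rig import sense, camera, job_done, grip_point_offset
def shot(n,tag):
    c=camera(n); pickle.dump(c,open(f'pics/{tag}.pkl','wb')); cv2.imwrite(f'pics/{tag}.png',c['color'][:,:,::-1]); return c
def load(tag): return pickle.load(open(f'pics/{tag}.pkl','rb'))
def K(c): return np.array([[c['fx'],0,c['cx']],[0,c['fy'],c['cy']],[0,0,1.]])
def ray(c,uv):
    n=cv2.undistortPoints(np.array(uv,float).reshape(-1,1,2),K(c),np.array(c['dist_coeffs'],float)).reshape(-1,2)
    T=np.array(c['camera_from_world']);R=T[:3,:3]
    return -R.T@T[:3,3], np.c_[n,np.ones(len(n))]@R   # z-depth-normalised dirs
def plane(c,uv,z):
    o,d=ray(c,uv); return o+d*((z-o[2])/d[:,2])[:,None]
def depth(c,uv):
    o,d=ray(c,uv); uv=np.array(uv,int).reshape(-1,2); return o+d*c['z_map'][uv[:,1],uv[:,0]][:,None]
def proj(c,P):
    T=np.array(c['camera_from_world']); r=cv2.Rodrigues(T[:3,:3])[0]
    return cv2.projectPoints(np.array(P,float).reshape(-1,1,3),r,T[:3,3],K(c),np.array(c['dist_coeffs'],float))[0].reshape(-1,2)
def tri(cs,uvs):
    A=np.zeros((3,3));b=np.zeros(3)
    for c,uv in zip(cs,uvs):
        o,d=ray(c,[uv]);d=d[0]/np.linalg.norm(d[0]);M=np.eye(3)-np.outer(d,d);A+=M;b+=M@o
    return np.linalg.solve(A,b)
E
python3 - <<'E'
from h import *
for n in('top','side','wrist'):
    c=shot(n,n); T=np.array(c['camera_from_world']); print(n,c['fx'],-T[:3,:3].T@T[:3,3],T[2,:3])
print(sense(),grip_point_offset)
E
```

```text
top 455.6602938979923 [0.4061219  0.02744613 1.51224053] [ 0.16073463 -0.00897132 -0.98695688]
side 483.0631645798617 [ 0.40546907 -0.98458712  0.92271731] [ 0.16043482  0.7967961  -0.58256042]
wrist 286.33599251469775 [0.11635025 0.61799043 0.38419626] [ 0.22225854 -0.06812412 -0.97260488]
{'clock': 0.15, 'joint_positions': array([ 1.17637760e+00,  4.91390972e-01,  1.55925870e+00, -1.18728723e-05,
        1.09172522e+00, -1.05597861e-01]), 'qvel': array([-0.00071036, -0.00376638, -0.00297921, -0.00237197, -0.00021121,
        0.00154119]), 'joint_efforts': array([ 2.04018099e-03, -6.12898779e+01, -2.58277524e+01,  6.92879129e-02,
        4.73411637e-02, -6.58835188e-05]), 'ee_pos': array([0.17793198, 0.59897091, 0.21423219]), 'eef_rot': array([ 1.43906302e-01,  9.89591240e-01, -3.80264708e-04, -9.16648125e-05]), 'wrist_force': array([ 0.12468855,  0.27644819, -0.17385405]), 'moment': array([ 0.03706087, -0.02002281,  0.04547482]), 'grasp_force': 0.0, 'opening': 1.0001241753803927} 0.0188
```

View pics/top.png

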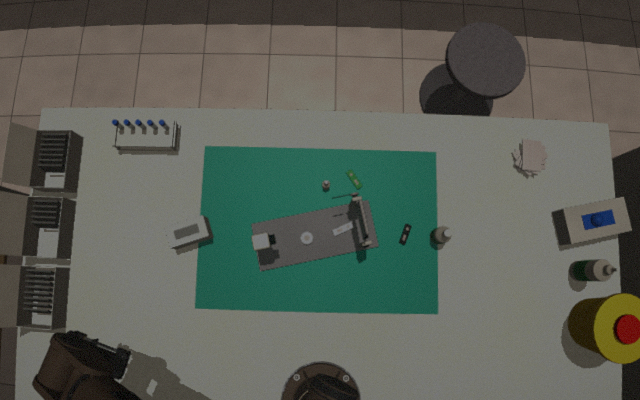

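View pics/side.png

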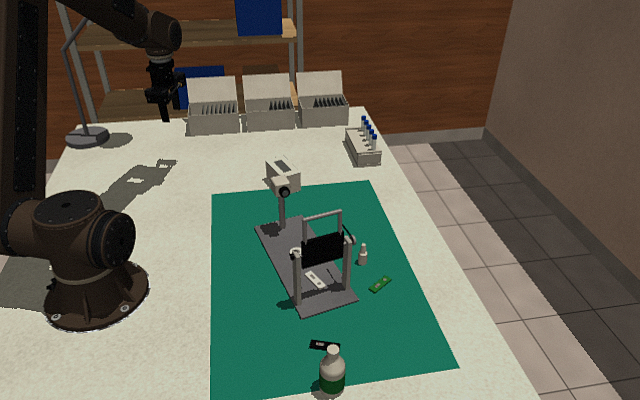

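The top view shows the base plate from (252,222) to (378,245), with the camera post at (263,241), the disc at (307,238), the cassette at about (344,228) and the mirror at about (360,220). The side view shows the handle bar running (303,218)–(340,211), with the mirror below it. I'll enlarge both views to get exact pixels.

```bash
python3 - <<'E'
from h import *
t=load('top')['color'];s=load('side')['color']
a=cv2.resize(t[180:280,240:390],None,fx=5.2,fy=5.2,interpolation=cv2.INTER_CUBIC)
b=cv2.resize(s[195:325,240:390],None,fx=4.6,fy=4.6,interpolation=cv2.INTER_CUBIC)
b=np.clip(b*1.5,0,255).astype(np.uint8)
cv2.imwrite('pics/tc.png',a[:,:,::-1]);cv2.imwrite('pics/sc.png',b[:598,:,::-1])
c=load('top')
hsv=cv2.cvtColor(t,cv2.COLOR_RGB2HSV)
# base plate: grey inside mat, 
m=((hsv[...,1]<60)).astype(np.uint8); m[:190]=0;m[275:]=0;m[:,:245]=0;m[:,385:]=0
cn=max(cv2.findContours(m,0,1)[0],key=cv2.contourArea); print(cv2.minAreaRect(cn),cv2.boxPoints(cv2.minAreaRect(cn)))
w=((hsv[...,1]<60)&(hsv[...,2]>135)).astype(np.uint8)*m
for q in cv2.findContours(w,0,1)[0]:
    if cv2.contourArea(q)>15: r=cv2.minAreaRect(q); print('white',r, plane(c,[r[0]],.0155))
E
```

```text
((312.072998046875, 231.48312377929688), (57.63899230957031, 122.5484390258789), 77.00537872314453) [[245.88759 217.17975]
 [365.2977  189.62357]
 [378.25842 245.7865 ]
 [258.8483  273.34268]]
```

View pics/tc.png

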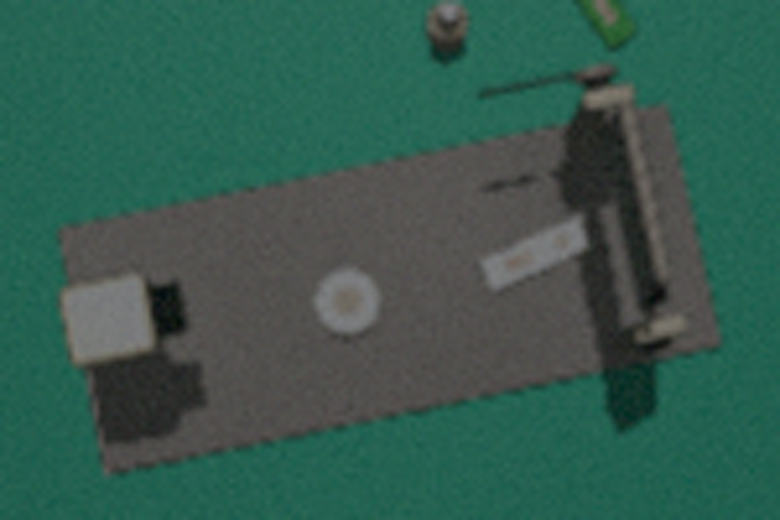

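View pics/sc.png

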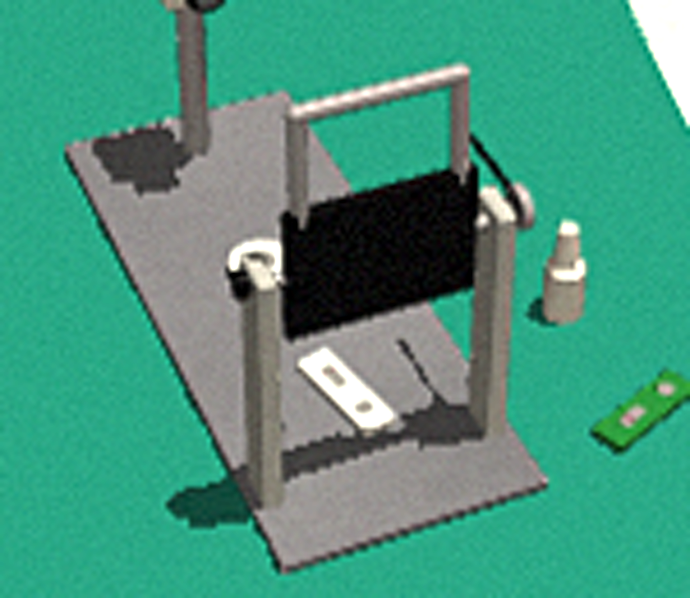

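```bash
cat > m.py <<'E'
from h import *
t,s=load('top'),load('side')
T=lambda *p:(np.array(p)+.5)/5.2-.5+[240,180]
S=lambda *p:(np.array(p)+.5)/4.6-.5+[240,195]
loc=np.array([[-80,340],[80,340],[80,-60],[-80,-60]])*1e-3
def fit(P):
    P=P[:,:2];a=loc-loc.mean(0);b=P-P.mean(0);U,_,V=np.linalg.svd(a.T@b);R=(U@V).T
    return R,P.mean(0)-R@loc.mean(0),np.linalg.norm(P-(loc@R.T+P.mean(0)-R@loc.mean(0)),axis=1)
# order: (-x,+y),(+x,+y),(+x,-y),(-x,-y)
tc=[T(107,472),T(62,228),T(668,107),T(720,347)]
sc=[S(66,150),S(288,93),S(547,484),S(285,567)]
E
python3 - <<'E'
from m import *
for n,c,q in(('t',t,tc),('s',s,sc)):
    R,o,e=fit(plane(c,q,.008)); print(n,o,np.arctan2(R[1,0],R[0,0]),e)
Pm=np.array([tri([t,s],[a,b]) for a,b in zip(tc,sc)]);R,o,e=fit(Pm);print('tri',o,np.arctan2(R[1,0],R[0,0]),e,Pm[:,2])
for n,a,b in(('window',T(517,261),S(333,377)),('well',T(562,240),S(364,406)),('barL',T(662,286),S(292,112)),('barR',T(628,108),S(465,72))):
    P=tri([t,s],[a,b]);print(n,P,'stand',R.T@(P[:2]-o))
for a in(T(517,261),): P=plane(t,[a],.0155)[0];print(P,R.T@(P[:2]-o))
P=plane(s,[S(333,377)],.0155)[0];print(P,R.T@(P[:2]-o))
E
```

```text
t [ 0.56530794 -0.10440524] 0.22361044497608462 [0.00225988 0.00215354 0.00196336 0.00250223]
s [ 0.5695626  -0.10858827] 0.23031953666052318 [0.00327567 0.00149031 0.00241785 0.00371338]
tri [ 0.56766502 -0.10439072] 0.22583778628067935 [0.00101188 0.00174883 0.00131055 0.00219135] [0.00235626 0.00491528 0.00442918 0.00469634]
window [ 0.55359217 -0.04787446  0.01285722] stand [-0.00106021  0.05823237]
well [ 0.56726464 -0.07618071  0.01449655] stand [0.00592665 0.02758333]
barL [ 0.52074846 -0.11303604  0.25918215] stand [-0.04766109  0.00207991]
barR [ 0.61427609 -0.09396649  0.2587917 ] stand [ 0.04776169 -0.00027775]
[ 0.55255048 -0.04769058  0.0155    ] [-0.00203427  0.05864484]
[ 0.55394793 -0.05056207  0.0155    ] [-0.0013153   0.05553335]
```

play_rows:
  steps:
    - [[-1, 0, 0, -0.1, 0], [-1, -0.05, -0.05, -0.2, 0], [-1, -0.15, -0.12, -0.25, -0.1], [-1, -0.25, -0.2, -0.25, -0.2], [-1, -0.35, -0.28, -0.25, -0.3], [-1, -0.45, -0.35, -0.25, -0.4], [-1, -0.55, -0.42, -0.25, -0.5], [-1, -0.65, -0.5, -0.25, -0.6], [-1, -0.75, -0.58, -0.25, -0.656], [-1, -0.8, -0.62, -0.25, -0.656], [-1, -0.8, -0.62, -0.25, -0.656], [-1, -0.8, -0.62, -0.25, -0.656], [-1, -0.8, -0.62, -0.25, -0.656], [-1, -0.8, -0.62, -0.25, -0.656]]

```text
clock: 1.32
ee_pos: [0.4141, 0.2702, 0.3145]
eef_rot: [-0.112, 0.994, 0.0, -0.0]
wrist_force: [0.8, -0.3, -0.1]
opening: 1.001
grasp_force: 0.0
```

play_rows:
  steps:
    - [[-1, -0.03, -0.09, 0, 0], [-1, -0.07, -0.18, 0, 0], [-1, -0.11, -0.27, 0, 0], [-1, -0.15, -0.36, 0, 0], [-1, -0.19, -0.45, 0, 0], [-1, -0.23, -0.54, 0, 0], [-1, -0.27, -0.63, 0, 0], [-1, -0.3, -0.7, 0, 0], [-1, -0.31, -0.75, 0, 0], [-1, -0.31, -0.75, 0, 0], [-1, -0.31, -0.75, 0, 0], [-1, -0.31, -0.75, 0, 0], [-1, -0.31, -0.75, 0, 0]]

```text
clock: 2.4
ee_pos: [0.6018, 0.0076, 0.3148]
eef_rot: [-0.114, 0.993, 0.0, 0.0]
wrist_force: [-0.3, 0.3, -0.2]
opening: 1.001
grasp_force: 0.0
```

```bash
python3 - <<'E'
from h import *
c=shot('wrist','w1');im=cv2.resize(c['color'],None,fx=1.25,fy=1.25,interpolation=cv2.INTER_CUBIC)
cv2.imwrite('pics/w1b.png',np.clip(im*1.3,0,255).astype(np.uint8)[:,:,::-1]);print(sense()['ee_pos'])
E
```

```text
[0.60186552 0.00740842 0.31490664]
```

View pics/w1b.png

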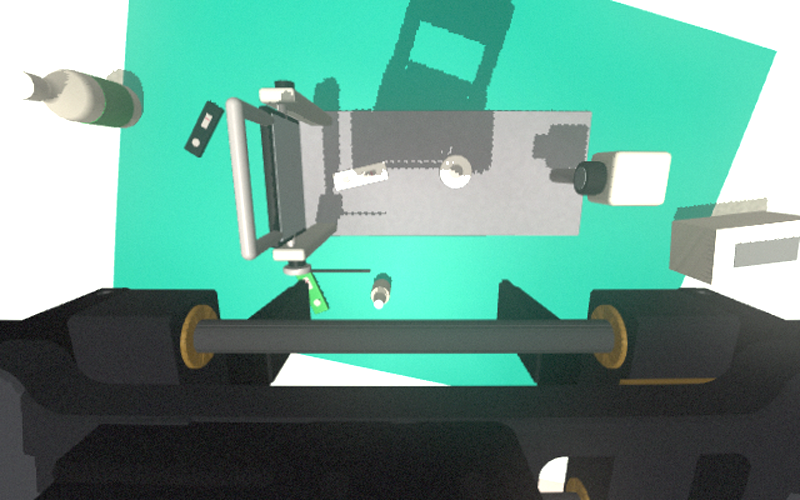

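The wrist view shows the bar from (235,105) to (248,252) in the 1.25x picture, the cassette at (360,178), the disc at (455,171), the lens at (590,178) and the pointer at about (370,270). I'll take an unbrightened crop for exact pixels.

```bash
python3 - <<'E'
from h import *
c=load('w1');im=c['color'][75:220,175:375].astype(float)
im=(255*(im/255)**1.3).astype(np.uint8)
cv2.imwrite('pics/w1c.png',cv2.resize(im,None,fx=4,fy=4,interpolation=cv2.INTER_CUBIC)[:,:,::-1])
g=cv2.cvtColor(c['color'],cv2.COLOR_RGB2GRAY)
for r in(92,110,130,150,170,190):print(r,list(g[r,175:215]))
E
```

```text
92 [np.uint8(56), np.uint8(57), np.uint8(89), np.uint8(131), np.uint8(137), np.uint8(134), np.uint8(148), np.uint8(173), np.uint8(181), np.uint8(181), np.uint8(187), np.uint8(196), np.uint8(191), np.uint8(177), np.uint8(165), np.uint8(154), np.uint8(141), np.uint8(129), np.uint8(110), np.uint8(90), np.uint8(79), np.uint8(78), np.uint8(79), np.uint8(78), np.uint8(77), np.uint8(76), np.uint8(80), np.uint8(80), np.uint8(79), np.uint8(81), np.uint8(81), np.uint8(77), np.uint8(76), np.uint8(76), np.uint8(77), np.uint8(76), np.uint8(78), np.uint8(78), np.uint8(80), np.uint8(81)]
110 [np.uint8(139), np.uint8(140), np.uint8(138), np.uint8(139), np.uint8(138), np.uint8(139), np.uint8(141), np.uint8(135), np.uint8(155), np.uint8(175), np.uint8(182), np.uint8(184), np.uint8(192), np.uint8(200), np.uint8(188), np.uint8(172), np.uint8(165), np.uint8(150), np.uint8(135), np.uint8(122), np.uint8(104), np.uint8(85), np.uint8(122), np.uint8(139), np.uint8(142), np.uint8(140), np.uint8(140), np.uint8(143), np.uint8(141), np.uint8(143), np.uint8(141), np.uint8(142), np.uint8(142), np.uint8(136), np.uin
[... 1778 characters left out ...]
 np.uint8(143), np.uint8(143), np.uint8(144), np.uint8(143), np.uint8(144), np.uint8(129), np.uint8(91)]
190 [np.uint8(141), np.uint8(145), np.uint8(140), np.uint8(143), np.uint8(141), np.uint8(143), np.uint8(140), np.uint8(142), np.uint8(140), np.uint8(138), np.uint8(144), np.uint8(142), np.uint8(144), np.uint8(141), np.uint8(142), np.uint8(141), np.uint8(137), np.uint8(167), np.uint8(180), np.uint8(185), np.uint8(195), np.uint8(210), np.uint8(205), np.uint8(176), np.uint8(165), np.uint8(150), np.uint8(133), np.uint8(119), np.uint8(99), np.uint8(97), np.uint8(126), np.uint8(140), np.uint8(116), np.uint8(94), np.uint8(88), np.uint8(86), np.uint8(82), np.uint8(80), np.uint8(80), np.uint8(81)]
```

View pics/w1c.png

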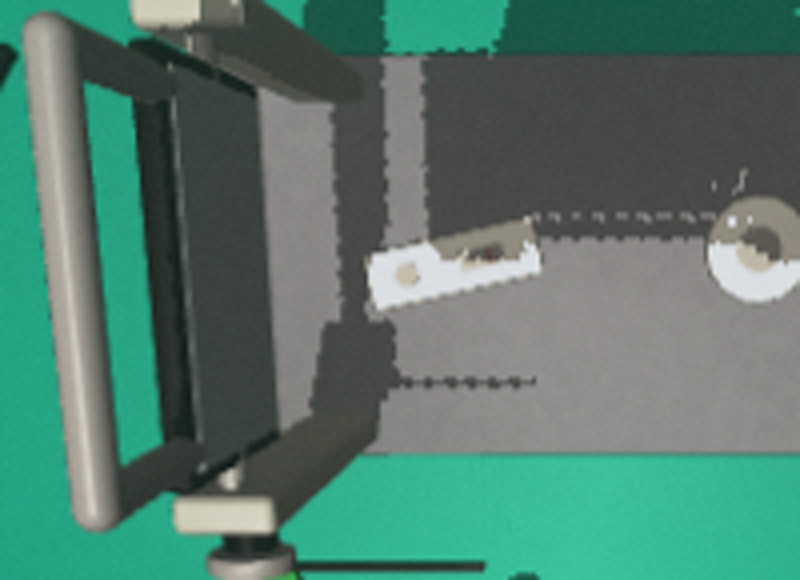

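```bash
python3 - <<'E'
from m import *
c=load('w1')
W=lambda *p:(np.array(p)+.5)/4-.5+[175,75]
B=lambda *p:(np.array(p)+.5)/1.25-.5
Pm=np.array([tri([t,s],[a,b]) for a,b in zip(tc,sc)]);R,o,e=fit(Pm)
st=lambda P:np.c_[(np.atleast_2d(P)[:,:2]-o)@R,np.atleast_2d(P)[:,2]]*1e3
np.set_printoptions(precision=1,suppress=True)
cc=plane(c,[W(366,258),W(530,220),W(542,270),W(380,312)],.015)
u=(cc[1]+cc[2]-cc[0]-cc[3]);L=np.linalg.norm(u)/2;u/=2*L
print('cass centre',st(cc.mean(0)),'len',L*1e3,'win',st(cc.mean(0)+.012*u),'well',st(plane(c,[W(407,274)],.015)))
print('bar wrist plane .258',st(plane(c,[W(42,25),W(97,518)],.258)))
print('bar rows',st(plane(c,[(187.,110),(192.0,130),(194.2,150)],.258)))
print('posts z.17 top',st(plane(c,[W(225,513),W(185,10)],.17)),'pointer .158',st(plane(c,[W(290,567),W(484,566),W(252,566)],.158)))
print('plate +y corners',st(plane(c,[B(590,111),B(578,236)],.008)),'edges',st(plane(c,[W(700,54),W(700,453)],.008)))
print('bar tri',st(tri([t,s,c],[T(662,286),S(292,112),W(42,25)])),st(tri([t,s,c],[T(628,108),S(465,72),W(97,518)])))
print('win tri',st(tri([t,s],[T(517,261),S(333,377)])))
d=depth(c,[(187,110),(192,130),(194,150)]);print('depth bar',st(d)); print(np.array(R),o*1e3)
# top-view handle of same quantities
ct=plane(t,[T(480,262),T(582,216),T(590,243),T(493,291)],.015);print('cass top',st(ct.mean(0)))
cs=plane(s,[S(299,362),S(322,347),S(400,413),S(368,431)],.015);print('cass side',st(cs.mean(0)))
E
```

```text
cass centre [[ 2.6 46.2 15. ]] len 67.729958676812 win [[-0.2 57.8 15. ]] well [[ 6.1 27.1 15. ]]
bar wrist plane .258 [[-45.8  -1.2 258. ]
 [ 48.7   0.3 258. ]]
bar rows [[-25.   -1.8 258. ]
 [-10.2   0.6 258. ]
 [  5.1   0.8 258. ]]
posts z.17 top [[ 68.4  -2.3 170. ]
 [-64.7  -3.4 170. ]] pointer .158 [[ 87.7  11.9 158. ]
 [ 87.3  69.6 158. ]
 [ 87.4   0.6 158. ]]
plate +y corners [[-79.2 336.9   8. ]
 [ 81.2 339.2   8. ]] edges [[-78.5 143.7   8. ]
 [ 80.3 147.2   8. ]]
bar tri [[-47.    1.1 259.9]] [[ 48.2   0.1 258.4]]
win tri [[-1.1 58.2 12.9]]
depth bar [[-24.6   0.2 262.5]
 [-10.1   3.1 263.7]
 [  4.8   3.  263.4]]
[[ 1.  -0.2]
 [ 0.2  1. ]] [ 567.7 -104.4]
cass top [[ 0.6 45.5 15. ]]
cass side [[ 2.9 44.8 15. ]]
```

play_rows:
  steps:
    - [[-1, 0.05, -0.08, 0, 0], [-1, 0.1, -0.16, 0, 0], [-1, 0.145, -0.23, 0, 0], [-1, 0.145, -0.252, 0, 0], [-1, 0.145, -0.252, 0.05, 0], [-1, 0.145, -0.252, 0.1, 0], [-1, 0.145, -0.252, 0.14, 0], [-1, 0.145, -0.252, 0.17, 0], [-1, 0.145, -0.252, 0.19, 0], [-1, 0.145, -0.252, 0.19, 0], [-1, 0.145, -0.252, 0.19, 0], [-1, 0.145, -0.252, 0.19, 0], [-1, 0.145, -0.252, 0.19, 0]]

```text
clock: 3.53
ee_pos: [0.5688, -0.1054, 0.2395]
eef_rot: [-0.113, 0.994, -0.0, 0.001]
wrist_force: [-0.3, -0.3, 0.6]
opening: 1.001
grasp_force: 0.0
```

```bash
python3 - <<'E'
from h import *
x=sense();print(x['ee_pos'],x['wrist_force'])
c=shot('wrist','w2');im=c['color'][60:360,60:580]
cv2.imwrite('pics/w2b.png',cv2.resize(im,None,fx=1.5,fy=1.5)[:,:,::-1])
E
```

```text
[ 0.56875075 -0.10536474  0.23951057] [-0.30290234 -0.29806679  0.62377783]
```

View pics/w2b.png

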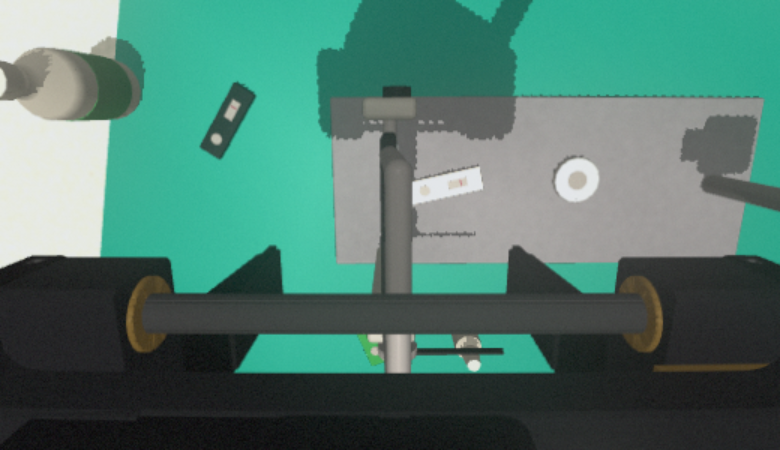

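The bar at (398,250) is centred between the fingers, which sit at 282 and 510. The window is clear at (458,183). Closing now.

play_rows:
  steps:
    - [[0, 0, 0, 0, 0], [0.5, 0, 0, 0, 0], [1, 0, 0, 0, 0], [1, 0, 0, 0, 0], [1, 0, 0, 0, 0], [1, 0, 0, 0, 0], [1, 0, 0, 0, 0], [1, 0, 0, 0, 0], [1, 0, 0, 0, 0], [1, 0, 0, 0, 0], [1, 0, 0, 0, 0], [1, 0, 0, 0, 0]]

```text
clock: 4.58
ee_pos: [0.5684, -0.1055, 0.2386]
eef_rot: [-0.113, 0.994, 0.0, 0.0]
wrist_force: [-0.3, 0.5, -0.2]
opening: 0.217
grasp_force: 0.0
```

```bash
python3 - <<'E'
from m import *
x=sense();print(x['ee_pos'],x['wrist_force'],x['opening'],x['grasp_force'])
c=load('w2');W=lambda *p:(np.array(p)+.5)/1.5-.5+[60,60]
P=plane(c,[W(458,183),W(425,190)],.0155);
E_=plane(c,[W(700,97),W(340,97),W(690,262),W(345,262),W(332,100),W(337,262),W(762,98),W(739,262)],.008)
Pm=np.array([tri([t,s],[a,b]) for a,b in zip(tc,sc)]);R,o,e=fit(Pm)
st=lambda P:((np.atleast_2d(P)[:,:2]-o)@R*1e3).round(1).tolist()
print(st(P),st(E_),'grip',st(x['ee_pos']))
R2,o2,e2=fit(plane(c,[W(762,98),W(739,262),W(337,262),W(332,100)],.008));print(o2,R2[1,0],e2)
E
```

```text
[ 0.56840024 -0.10547652  0.23860779] [-0.27637546  0.49873688 -0.17808393] 0.2172870977874706 0.0
[[-0.4, 57.8], [6.2, 27.3]] [[-79.1, 278.1], [-77.7, -50.3], [80.0, 294.1], [79.6, -49.9], [-75.1, -57.6], [79.6, -57.8], [-78.8, 336.8], [80.2, 344.7]] grip [[0.5, -1.2]]
[ 0.56965031 -0.10237038] 0.23034577792510857 [0.00428113 0.00262354 0.00321494 0.00251557]
```

Window y is 57.8 again, so the views agree. The fingers are still closing.

play_rows:
  steps:
    - [[1, 0, 0, 0, 0], [1, 0, 0, 0, 0], [1, 0, 0, 0, 0], [1, 0, 0, 0, 0], [1, 0, 0, 0, 0], [1, 0, 0, 0, 0]]

```text
clock: 5.08
ee_pos: [0.568, -0.104, 0.2386]
eef_rot: [-0.113, 0.994, 0.001, -0.0]
wrist_force: [-0.8, 9.0, 2.0]
opening: 0.097
grasp_force: 30.0
```

play_rows:
  steps:
    - [[1, 0.0, 0.012, 0.0002, 0], [1, 0, 0.022, 0.0008, 0], [1, 0, 0.032, 0.0018, 0], [1, 0, 0.0425, 0.0032, 0], [1, 0, 0.0525, 0.005, 0], [1, 0, 0.0625, 0.0072, 0], [1, 0, 0.072, 0.0097, 0], [1, 0, 0.0815, 0.0127, 0], [1, 0, 0.091, 0.016, 0], [1, 0, 0.1005, 0.0197, 0], [1, 0, 0.1095, 0.0238, 0], [1, 0, 0.1185, 0.0283, 0], [1, 0, 0.127, 0.0331, 0], [1, 0, 0.136, 0.0382, 0], [1, 0, 0.14, 0.0409, 0], [1, 0, 0.1425, 0.0425, 0], [1, 0, 0.1425, 0.0425, 0], [1, 0, 0.1425, 0.0425, 0], [1, 0, 0.1425, 0.0425, 0]]

```text
clock: 6.67
ee_pos: [0.5558, -0.0498, 0.2216]
eef_rot: [-0.113, 0.994, 0.0, 0.0]
wrist_force: [3.5, -3.2, 4.0]
opening: 0.095
grasp_force: 30.0
```

```bash
python3 - <<'E'
from m import *
x=sense();Pm=np.array([tri([t,s],[a,b]) for a,b in zip(tc,sc)]);R,o,e=fit(Pm)
print(R.T@(x['ee_pos'][:2]-o),x['ee_pos'][2],x['wrist_force'],x['opening'],x['grasp_force'])
for n in('top','side','wrist'): shot(n,n+'3')
a=cv2.resize(load('top3')['color'][175:275,240:390],None,fx=2.6,fy=2.6,interpolation=2)
b=cv2.resize(load('side3')['color'][195:325,240:390],None,fx=2.6,fy=2.6,interpolation=2)
w=cv2.resize(load('wrist3')['color'][60:320,80:480],None,fx=1,fy=1)
C=np.zeros((600,800,3),np.uint8);C[:260,:390]=a;C[:338,400:790]=b;C[340:600,:400]=w
cv2.imwrite('pics/c3.png',np.clip(C*1.3,0,255).astype(np.uint8)[:,:,::-1])
E
```

```text
[0.00066422 0.05589017] 0.22159587371392775 [ 3.49806963 -3.23596649  4.0397185 ] 0.09523277301482329 29.999875724315643
```

View pics/c3.png

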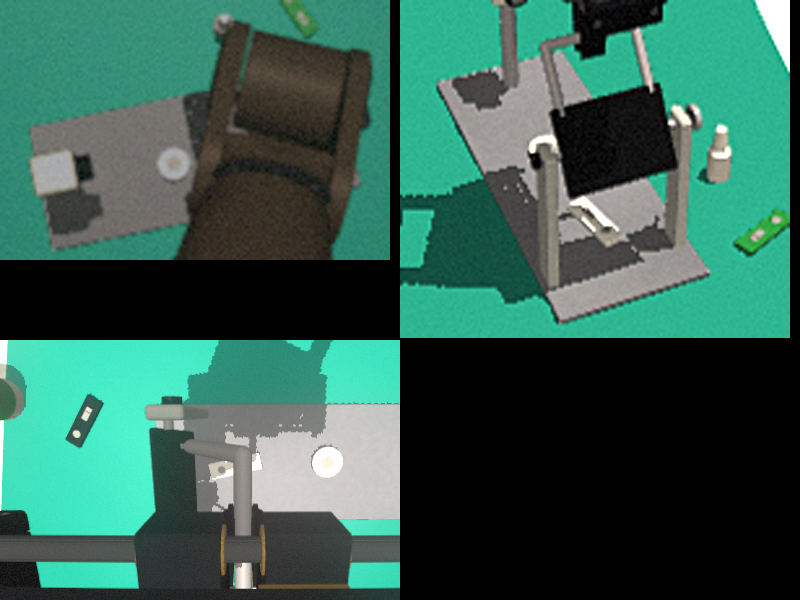

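```bash
python3 - <<'E'
from m import *
w,s3=load('wrist3'),load('side3')
Pm=np.array([tri([t,s],[a,b]) for a,b in zip(tc,sc)]);R,o,e=fit(Pm)
st=lambda P:np.r_[R.T@(P[:2]-o),P[2]].round(4)
print('bar end',st(tri([w,s3],[(323,172+2),(295.8,211.6)])),'on plane .241',st(plane(w,[(323,200)],.241)[0]))
print('well',st(plane(w,[(80+221,60+130)],.0155)[0]))
x=sense();print(x['ee_pos'],x['qvel'].round(3))
E
```

```text
bar end [-0.0429  0.0559  0.2426] on plane .241 [-0.0297  0.0562  0.241 ]
well [0.0074 0.027  0.0155]
[ 0.55580857 -0.04979448  0.22160123] [-0.001 -0.001 -0.001  0.     0.    -0.   ]
```

The bar is at y = 55.9 mm, z ≈ 241–242 mm, so A ≈ 0.592 rad, as aimed. The cassette hasn't moved and the arm is still, so I'm handing in.

```bash
python3 -c "
from rig import job_done
print(job_done())"
```

```text
the job is handed in; nothing more can be done
None
```

I tipped the mirror about 0.592 rad and handed the job in with the gripper still holding it, at 6.7 s of the 32 s allowed. By my measurements that aims the camera's line of sight at the cassette's result window. I worked the angle out from the bar and gripper positions because the arm hid the pointer, and nothing else on the table was touched.

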